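# Zero the batch counter click by click

### The job

Zero the batch counter: with a fingertip, flick the topmost tooth of its star wheel away from the robot, one click at a time and letting the wheel settle after each, until the T-shaped tooth (the one with the cross-bar) stands straight up between the two steel ridges. Do not run the wheel past that tooth, do not shove or lift the counter, and leave the other things where they are.

Things in the scene. Friction and masses are not known exactly. Their poses are not given: they have to be found in the camera images.
- counter: Wooden batch counter standing loose on the worktop (1.6 kg): base 130 x 104 x 15 mm, two cheeks (inner faces 64 mm apart, 8 mm thick, round tops 112 mm high), between them an aluminium star wheel, axle 78 mm up. A steel ridge on each cheek above the axle, 118 mm high, marks the reading position. Origin: centre of underside; x away from the robot (within 0.5 rad), y left along the axle, z up.
- top_point (a point): Fixed point on the counter, straight above the axle, 138 mm above the worktop: the outer end of the topmost tooth when the wheel rests in a click. Axes as the counter's. The next teeth either side then end 42 mm before or behind it and 18 mm lower. A tooth takes 2 to 3 N to push at its end.
- bar_tooth (a point): Middle of the outer end of the one T-shaped tooth, which carries a cross-bar (8 mm round, 56 mm long, parallel to the axle); it turns with the wheel. The other seven teeth are plain. All are 6 mm thick, 22 mm wide along the axle and end 60 mm from it; the hub has 34 mm radius.
- wheel (a joint): Wheel angle, rad. 0: T tooth straight up. Grows as the wheel's top moves away from the robot (counter +x). 8 teeth and 8 clicks, 0.785 rad apart; each click has one tooth straight up. Pushed past half-way the wheel snaps on to the next click; released before, it springs back. Works both ways, and can be run past 0. Starts at rest 2, 3 or 4 clicks short (-1.571, -2.356 or -3.142).
- salt: Bystander: glass salt shaker with a grey perforated cap, 44 mm across, 90 mm tall; origin at the centre of its underside.
- spice: Bystander: spice jar with a screw cap, 46 mm across, 106 mm tall; origin at the centre of its underside.
- garlic: Bystander: garlic bulb, 53 mm; origin at the centre of its underside.
- mug: Bystander: spotted mug with a handle, 92 x 127 mm, 93 mm tall; origin at the centre of its underside.
- bowl: Bystander: dark bowl, 142 mm across, 66 mm tall; origin at the centre of its underside.
- tumbler: Bystander: clear glass tumbler, 71 mm across, 88 mm tall; origin at the centre of its underside.

How it is judged:
On the way, in this order (a step that is already met when the one before it is completed fails the run):
1. the wheel rests one click short of the T tooth standing up (value of joint wheel between -0.905398 and -0.665398 rad and velocity of joint wheel between -0.3 and 0.3 rad/s), for 0.2 s.
2. the wheel has clicked on once more, the T tooth straight up (value of joint wheel between -0.12 and 0.12 rad and velocity of joint wheel between -0.3 and 0.3 rad/s), for 0.2 s.
At the end, for the whole second after the job is handed in: The wheel rests with the T tooth straight up (joint within 0.12 rad of 0, still); the counter stands upright and still, within 20 mm of where it was (all of step 2 and distance of counter from where it was at the start of the episode below 0.02 m and angle between counter's own z axis and vertical below 0.05 rad and linear speed of counter below 0.02 m/s); the robot touches nothing.
It fails at once if the wheel is run past the T tooth (more than half a click beyond 0) (value of joint wheel above 0.42 rad).
It fails at once if the wheel is wound backward beyond the farthest start (four clicks short) (value of joint wheel below -3.61283 rad).
It fails at once if the counter is shoved more than 20 mm (distance of counter from where it was at the start of the episode above 0.02 m).
It fails at once if the counter is lifted or tipped (height (world z) of counter above 0.008 m or angle between counter's own z axis and vertical above 0.12 rad).
It fails at once if a bystander is moved more than 25 mm or lifted (distance of any of salt, spice, garlic, mug, bowl, tumbler from where it was at the start of the episode above 0.025 m).
It also fails if it takes over 54 s, if anything falls off the work surface, if the arm or the gripper's body presses on something with over 40 N, if the wrist force passes 120 N, or if a joint passes its speed limit or range.

### The arm

A 7-joint arm with a two-finger parallel gripper is mounted at the origin on a cart in front of the work surface, level with it; the furniture and walls round the work are solid. World frame = base frame: x ahead of the robot, y to its left, z up, the work surface at z = 0. Lengths are in m, angles in rad, forces in N, time in s.
With the tool pointing down it reaches from about 0.425 to 0.925 m from the base axis. Payload 6.8 kg.
Tool frame: the origin (TCP) lies on the centre line of the jaws, within the pads' length; the fingertips stand 14 mm ahead of it and the grasp point (between the pads) lies 5 mm behind it; z points along the fingers, y is the line along which they close (so a half turn about z gives the same grasp; the last joint's range is limited). The gripper opens to 85 mm and grips with 20 to 120 N. Pads are 22 mm wide; open, the fingers measure 114 mm over their backs; the gripper's body (76 mm by 85 mm) begins 54 mm behind the grasp point. The pads swing forward as they close: fully open they stand 13 mm farther back than shut.
Start: joints at [-1.447, 0.477, 0.022, 1.555, -0.011, 1.109, -0.083], TCP at [0.155, 0.657, 0.215] pointing down, gripper open.
Joint ranges: [-2.96, 2.96], [-0.34, 2.1], [-1.41, 1.46], [0.24, 2.44], [-1.37, 4.51], [0.17, 1.92], [-2.96, 2.96]. Speed limits (rad/s): [2.39, 2.39, 3.14, 3.14, 3.14, 3.14, 3.14].

### API

Orientations are given as a unit quaternion [w, x, y, z].
In Python, from plant import arm, imaging gives the robot as it stands.
- The arm moves only by the tool step_arm, never from a script. Its argument "rows" is a list of rows, each a list of 4 numbers: the shift along the tool's x, y, z in cm, then the turn about the tool's z in rad. A call has 1 to 5 rows; each row is the pose to reach, as a shift and turn from the pose commanded when the call began, along the tool's axes at that moment; what a row does not reach only later rows make up. A row lasts 1/12 s, in which the tool goes at most 41.7 mm and 7.16 degrees, less where a joint would pass 70% of its speed; a pose out of reach is approached as far as the arm can. A call with a gripper value outside its range is refused whole. "fingers" is the finger opening in cm, from 0 to 8.54, set as the call begins (left out, the last holds). The fingers move at their own pace and stop on an object; "grip_force" is the grip in N (left out, the last holds). Time passes only in rows, so rows that repeat a pose let the fingers close. It gives the time, the measured TCP pose, the force, the opening and the grip force at its end, in the units of the state.
- arm.state(): the state, without advancing time (a new reading comes with each control period).
- imaging.get_image(name): name is "side" or "top" or "wrist"; returns a dict with "frame" (400x640x3 uint8, red, green, blue), "mtx" (3x3 intrinsics, pixels), "rvec" (rotation vector, rad) and "tvec" (3), from world to camera coordinates, as OpenCV has them. Camera axes: x right, y down, z forward; pixel columns grow to the right and rows downward; lengths in m; the calibration is good to about 2 mm. A picture is of the moment at which its call begins. There is no depth.
- arm.finish_job(): hands the job in; it is judged then, once.
The state is a dict: "clock": time; "q": joint angles; "qvel": joint speeds; "effort": joint torques, N m; "eef_pos": TCP position; "ee_rot": TCP orientation; "contact_force": force on the tool from outside, world axes, zero at the start; "moment": the same for the moment, N m; "width": finger opening in m; "finger_force": force on a finger pad.
Only numpy, scipy, OpenCV 4.12 (cv2) and the standard library are available. Lean on these libraries where they do the work, as an engineer would, in place of code of your own. Each camera call takes 0.05 s, during which the arm holds its last target. There are 200 camera calls.

## Working session

There is one attempt and no reset: what is moved stays moved. The work goes in short steps, Python scripts to look and compute and a tool call to move; the robot and the scene stay as the last step left them, time stands still between calls to the robot, and variables do not carry over. Pictures are saved under pics/ and viewed, at most 10 in all, crops included, and the job is handed in when it is done.

Besides the shell and the picture viewer there is one more tool, called after "Request:" in YAML: its name, and indented under it one key for each argument. step_arm: Moves the arm, as the interface text tells. Its arguments: {"type":"object","properties":{"rows":{"type":"array","items":{"type":"array","items":{"type":"number"}}},"fingers":{"type":"number"},"grip_force":{"type":"number"}},"required":["rows"]}

```bash
mkdir -p pics; cat > h.py <<'E'
import numpy as np, cv2
from plant import arm, imaging
def cam(n):
    d=imaging.get_image(n); R,_=cv2.Rodrigues(np.array(d['rvec'],float)); return d['frame'],np.array(d['mtx']),R,np.array(d['tvec'],float).ravel()
def plane(c,u,v,z):
    _,K,R,t=c; o=-R.T@t; r=R.T@np.linalg.solve(K,[u,v,1]); return o+r*(z-o[2])/r[2]
def proj(c,p):
    _,K,R,t=c; q=K@(R@np.array(p)+t); return q[:2]/q[2]
def save(c,n): cv2.imwrite('pics/'+n,c[0][:,:,::-1])
E
python3 - <<'E'
from h import *
a=cam('side');b=cam('top')
cv2.imwrite('pics/a.png',cv2.resize(np.vstack([a[0],b[0]])[:,:,::-1],None,fx=.75,fy=.75,interpolation=cv2.INTER_AREA))
for c in(a,b): print(-c[2].T@c[3], c[2][2])
s=arm.state();print(s['clock'],s['eef_pos'],s['ee_rot'],s['width'],s['contact_force'])
E
```

```text
[0.3406489  1.1699085  0.63057119] [ 0.23402598 -0.86671231 -0.44050155]
[0.38903669 0.1633219  1.25187975] [ 0.17629045  0.00754421 -0.98430928]
0.1 [0.15494076 0.65641388 0.21373671] [-3.43403025e-05  1.15600179e-01  9.93295501e-01 -8.03103443e-04] 0.08535389958954415 [-1.13948642 -0.52285441  0.04712694]
```

View pics/a.png

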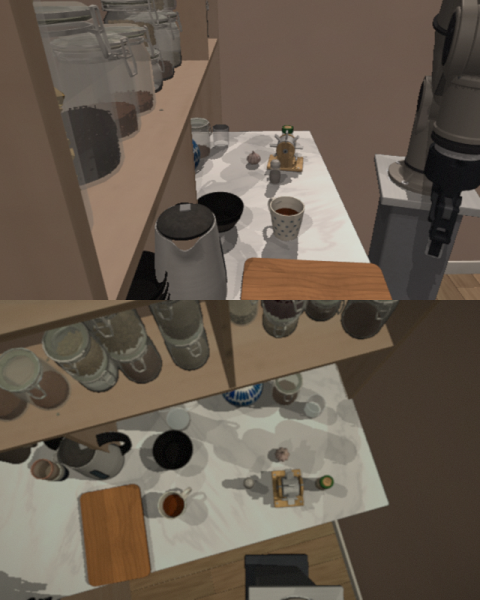

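```bash
python3 - <<'E'
from h import *
a=cam('side');b=cam('top')
A=cv2.resize(a[0][155:240,310:430],None,fx=5,fy=5,interpolation=cv2.INTER_CUBIC)[:425]
B=cv2.resize(b[0][190:290,310:460],None,fx=5,fy=5,interpolation=cv2.INTER_CUBIC)
im=np.zeros((600,800,3),np.uint8)
A=cv2.resize(a[0][155:245,330:410],(400,450),interpolation=cv2.INTER_CUBIC); B=cv2.resize(b[0][195:295,340:420],(400,500),interpolation=cv2.INTER_CUBIC)
im[:450,:400]=A; im[:500,400:]=B
cv2.imwrite('pics/b.png',im[:,:,::-1])
for n,u,v,z in(('ctr',384,250,.118),('spice',433,243,.106),('salt',333,244,.09),('garlic',377,205,.03)): print(n,plane(b,u,v,z))
print(proj(b,[0,0,0]),proj(b,[.155,.657,.2]),proj(b,[.6,0,0]),proj(b,[.6,.3,0]))
E
```

```text
ctr [0.47445037 0.02824469 0.118     ]
spice [ 0.49145377 -0.09332259  0.106     ]
salt [0.49243961 0.15090718 0.09      ]
garlic [0.60005198 0.03271086 0.03      ]
[395.55049244 445.00081233] [ 97.79020086 399.624892  ] [387.95067936 206.80660277] [277.31778859 207.78008587]
```

View pics/b.png

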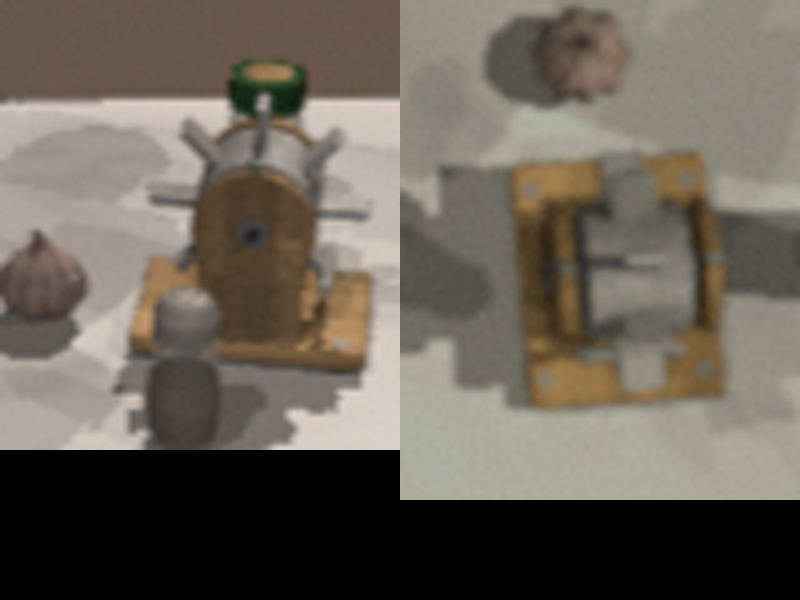

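```bash
python3 - <<'E'
from h import *
b=cam('top')
f=lambda x,y:(340+(x-400)/5,195+y/5)
P=[plane(b,*f(*p),.015) for p in((516,170),(700,152),(725,395),(535,405))]
P=np.array(P);print(P,P.mean(0))
d=(P[0]+P[1]-P[2]-P[3])[:2];e=(P[0]+P[3]-P[1]-P[2])[:2];print(np.hypot(*d)/2,np.hypot(*e)/2,np.arctan2(d[1],d[0]),np.arctan2(-e[0],e[1]))
c=P.mean(0);yaw=(np.arctan2(d[1],d[0])+np.arctan2(-e[0],e[1]))/2
g=lambda q:(np.array(q)-[340,195])*5+[400,0]
X=np.array([np.cos(yaw),np.sin(yaw),0]);Y=np.array([-X[1],X[0],0])
for n,r,z in(('top',0,138),('m45',-42,120),('m90',-60,78),('m135',-42,36),('p45',42,120),('p90',60,78)):
  for s in(-28,28): print(n,g(proj(b,[c[0],c[1],0]+X*r/1e3+Y*s/1e3+np.array([0,0,z/1e3]))).round())
print(yaw, 'hub',g(plane(b,660,262,.138)[:2]), plane(b,*f(660,262),.136),plane(b,*f(628,262),.138))
E
```

```text
[[ 0.53829245  0.06948587  0.015     ]
 [ 0.5470823  -0.02844994  0.015     ]
 [ 0.41929561 -0.03688678  0.015     ]
 [ 0.41489286  0.06230638  0.015     ]] [0.47989081 0.01661388 0.015     ]
0.12583562033578546 0.09878496826091185 0.06209040038674892 0.06682407164011657
top [708. 256.]
top [590. 264.]
m45 [711. 346.]
m45 [594. 355.]
m90 [701. 387.]
m90 [589. 395.]
m135 [686. 354.]
m135 [577. 362.]
p45 [693. 173.]
p45 [578. 181.]
p90 [678. 147.]
p90 [567. 155.]
0.06445723601343274 hub [-1297.80208013  -978.08042955] [0.47910875 0.01120125 0.136     ] [0.47907089 0.02664861 0.138     ]
```

Request:
step_arm:
  rows:
    - [0,-4,-2,0]
    - [0,-8,-2,0]
    - [0,-12,-2,0]
    - [0,-16,-2,0]
    - [0,-20,-2,0]
  fingers: 0

```text
clock: 0.67
eef_pos: [0.1087, 0.4603, 0.2344]
ee_rot: [0.0, 0.116, 0.993, -0.0]
contact_force: [-0.5, 0.3, 1.2]
width: 0.0254
finger_force: 0.0
```

Request:
step_arm:
  rows:
    - [-3.8,-1.1,0,0]
    - [-7.6,-2.2,0,0]
    - [-11.4,-3.3,0,0]
    - [-15.2,-4.4,0,0]
    - [-19,-5.5,0,0]

```text
clock: 1.08
eef_pos: [0.2827, 0.3639, 0.235]
ee_rot: [0.0, 0.115, 0.993, 0.0]
contact_force: [0.3, 0.4, -0.6]
width: -0.0002
finger_force: 0.0
```

Request:
step_arm:
  rows:
    - [-3.6,-1.2,0,0]
    - [-7.2,-2.4,0,0]
    - [-10.8,-3.6,0,0]
    - [-12.5,-5,0,-0.1]
    - [-12.5,-8,0,-0.2]

```text
clock: 1.5
eef_pos: [0.3887, 0.2586, 0.235]
ee_rot: [0.002, 0.015, 1.0, 0.001]
contact_force: [1.3, -0.2, 1.2]
width: 0.0003
finger_force: 0.0
```

Request:
step_arm:
  rows:
    - [-2,-4,0,-0.1]
    - [-4,-8,0,-0.1]
    - [-5.8,-12,0,-0.1]
    - [-5.8,-16,0,-0.1]
    - [-5.8,-19,0,-0.1]

```text
clock: 1.92
eef_pos: [0.4373, 0.0641, 0.2348]
ee_rot: [0.0, -0.033, 0.999, -0.0]
contact_force: [1.4, -0.8, 0.2]
width: 0.0003
finger_force: 0.0
```

Request:
step_arm:
  rows:
    - [0,-3,0,0]
    - [0,-4.0,0,0]
    - [0,-4.0,0,0]
    - [0,-4.0,0,0]

```text
clock: 2.25
eef_pos: [0.4394, 0.0276, 0.2347]
ee_rot: [0.0, -0.034, 0.999, 0.0]
contact_force: [-0.4, 0.6, -0.2]
width: 0.0004
finger_force: 0.0
```

```bash
python3 - <<'E'
from h import *
a=cam('side');w=cam('wrist');s=arm.state();print(s['eef_pos'],s['ee_rot'],s['contact_force'])
A=cv2.resize(a[0][110:245,320:440],(480,540),interpolation=cv2.INTER_CUBIC)
im=np.zeros((540,800,3),np.uint8);im[:,:480]=A;im[:200,480:]=cv2.resize(w[0],(320,200))
cv2.imwrite('pics/c.png',im[:,:,::-1])
p=np.array(s['eef_pos'])
for z in(0,.014): print(((proj(a,p-[0,0,z])-[320,110])*4).round())
E
```

```text
[0.4393835  0.02876772 0.23456593] [-2.02703261e-06 -3.54394457e-02  9.99371814e-01  1.49735167e-04] [-0.61401075 -0.61614766  0.80285641]
[320. 130.]
[319. 150.]
```

View pics/c.png

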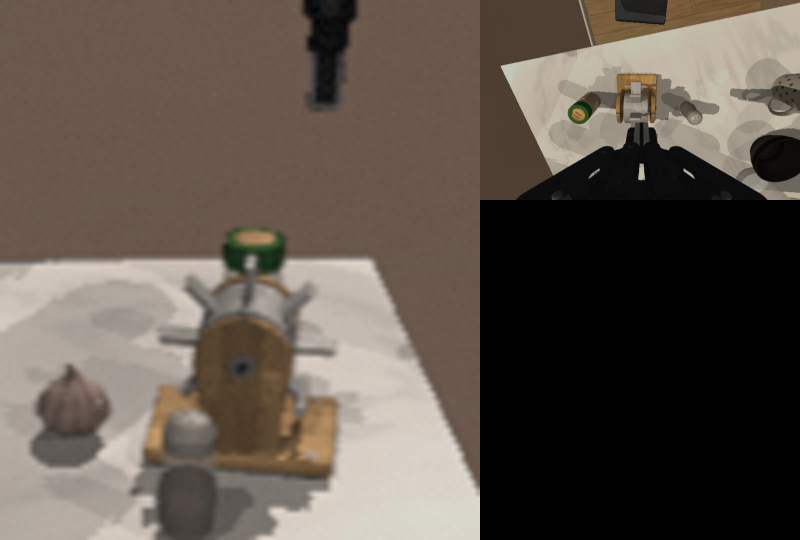

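```bash
python3 - <<'E'
from h import *
a=cam('side');b=cam('top')
for p in ([.479,.0166,.138],[.48,.0166+.03,.078],[.439,.0166,.2206]): print(((proj(a,p)-[320,110])*4).round(),proj(b,p).round())
print(arm.state()['eef_pos'],arm.state()['q'])
A=cv2.resize(b[0][170:320,310:470],(640,600),interpolation=cv2.INTER_CUBIC)
cv2.imwrite('pics/d.png',A[:,:,::-1])
E
```

```text
[254. 255.] [390. 247.]
[242. 354.] [375. 249.]
[321. 144.] [395. 263.]
[0.43934044 0.02863271 0.23452258] [-0.68138489  0.04665029  0.49825899  2.08933383 -0.02634677  1.01157703
  1.47248152]
```

View pics/d.png

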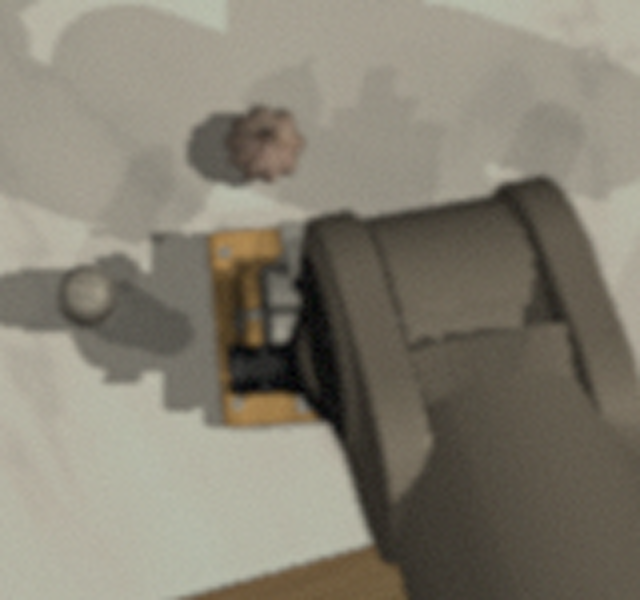

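Request:
step_arm:
  rows:
    - [0,-1.3,3,0]
    - [0,-1.3,6,0]
    - [0,-1.3,6,0]
    - [0,-1.3,6,0]

```text
clock: 2.78
eef_pos: [0.4392, 0.0145, 0.1739]
ee_rot: [-0.002, -0.035, 0.999, -0.001]
contact_force: [0.6, -1.0, 0.0]
width: 0.0001
finger_force: 0.0
```

```bash
python3 - <<'E'
from h import *
a=cam('side');w=cam('wrist');s=arm.state();print(s['clock'],s['eef_pos'],s['ee_rot'],s['contact_force'])
A=cv2.resize(a[0][130:205,340:415],(600,600),interpolation=cv2.INTER_CUBIC)
cv2.imwrite('pics/e.png',A[:,:,::-1])
p=np.array(s['eef_pos'])
for z in(0,.014): print(((proj(a,p-[0,0,z])-[340,130])*8).round())
print(((proj(a,[.479,.0166,.138])-[340,130])*8).round())
E
```

```text
2.8833 [0.44110302 0.01477754 0.1757756 ] [ 6.20744571e-04 -3.47148294e-02  9.99397057e-01  1.33767456e-04] [0.32131835 0.15835939 0.17546401]
[468. 254.]
[466. 293.]
[348. 351.]
```

View pics/e.png

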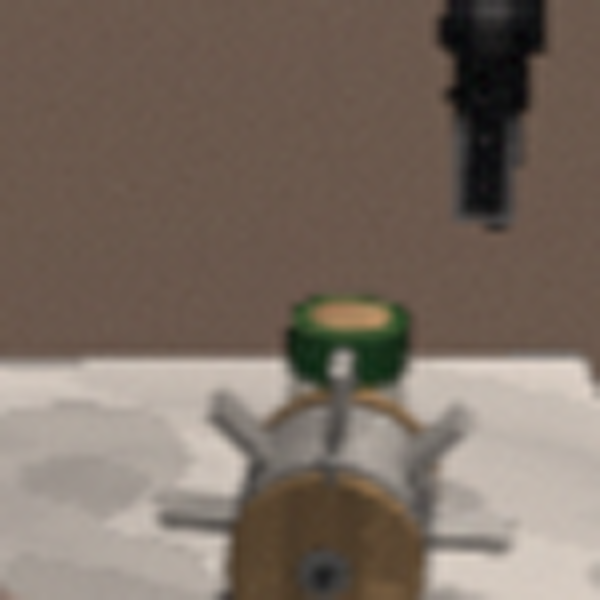

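```bash
python3 - <<'E'
from h import *
w=cam('wrist');s=arm.state()
save(w,'f.png');p=np.array(s['eef_pos'])
for z in(0,.014,-.025): print(proj(w,p-[0,0,z]).round())
for q in([.48,.0166,.138],[.479,.0166+.022,.09],[.49145,-.0933,.106]): print(proj(w,q).round())
print(-w[2].T@w[3]-p,w[2][2])
E
```

```text
[324. 247.]
[324. 237.]
[324. 270.]
[323. 270.]
[347. 242.]
[193. 254.]
[-0.08270969 -0.00665518  0.15911314] [ 0.31818225  0.02252585 -0.94776191]
```

View pics/f.png

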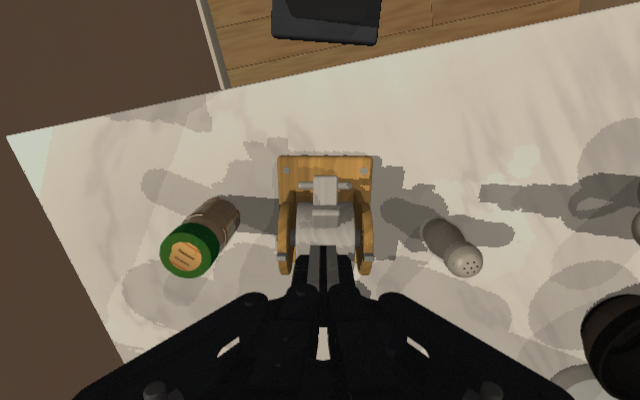

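```bash
python3 - <<'E'
from h import *
a=cam('side');w=cam('wrist');p=np.array(arm.state()['eef_pos'])
def T(ps,pw):
    Ps=[c[1]@np.c_[c[2],c[3]] for c in(a,w)]
    X=cv2.triangulatePoints(Ps[0],Ps[1],np.array(ps,float).reshape(2,1),np.array(pw,float).reshape(2,1)).ravel();return X[:3]/X[3]
X=T((400.6,158.1),(323,245));print(X-p,proj(a,X),proj(w,X))
for d in([-.011,0,-.014],[.011,0,-.014],[-.011,0,.01],[.011,0,.01]): print(d,proj(a,p+d).round(1),proj(w,p+d).round(1))
g=cv2.cvtColor(a[0],cv2.COLOR_RGB2GRAY)[140:170,388:412];print(g[::1])
E
```

```text
[-0.0051741  -0.00104011  0.00983514] [400.69170698 158.15888965] [322.80245947 246.20192451]
[-0.011, 0, -0.014] [402.3 166.9] [325.1 220.1]
[0.011, 0, -0.014] [394.  166.2] [322.6 251.6]
[-0.011, 0, 0.01] [402.9 158.4] [325.4 236.9]
[0.011, 0, 0.01] [394.5 157.7] [322.7 271.9]
[[ 93  90  92  92  93  94  90  61  21  11  16  15  18  16  14  16  18  69
   90  91  92  92  91  93]
 [ 93  94  92  92  94  91  75  40  12  14  18  18  18  21  17  17  21  67
   93  93  91  95  93  92]
 [ 93  92  93  93  93  92  91  66  25  19  10  15  12  18  11  14  23  71
   91  94  92  91  92  92]
 [ 93  92  93  94  91  94  93  73  42  26  15  16  11  14  21  21  40  71
   94  94  93  92  91  93]
 [ 91  91  93  94  93  92  94  89  74  48  12  16  15  17  29  51  77  92
   94  92  93  93  92  92]
 [ 93  93  92  90  91  93  92  75  63  46  21  17  19   8  33  57  83  95
   93  93  93  90  91  91]
 [ 92  93  94  91  90  92  91  78  69  55  21  30  30  21  37  62  85  92
   92  94  92  92  92  93]
 [ 92  94  92  93  93  92  91  79  63  49  17  14  17  17  43  67  83  92
   92  94  93  94  92  91]
 [ 90  91  9
[... 1510 characters left out ...]
93  92  92  93  92  92  92  92  94  91  92  93  92  92  91  94  92
   93  94  92  93  93  94]
 [ 93  92  93  94  92  92  93  90  93  91  92  93  91  92  92  95  91  93
   92  92  92  91  92  93]
 [ 94  93  93  94  90  93  92  94  92  92  92  93  92  92  92  93  93  93
   93  93  92  91  93  94]
 [ 91  91  93  93  93  95  92  93  92  92  92  91  92  94  93  92  93  93
   91  91  92  92  91  93]
 [ 88  87  88  92  93  91  93  93  92  92  93  92  92  92  91  93  92  93
   93  93  93  95  93  91]
 [ 96  66  70  90  91  92  92  93  93  93  92  94  93  91  90  93  90  90
   92  92  94  92  93  92]
 [118  76  62  74  92  92  92  93  91  91  90  92  91  92  92  91  93  94
   93  93  91  91  93  93]]
```

Request:
step_arm:
  rows:
    - [0,0,3.2,0]
    - [0,0,3.2,0]
    - [-2,0,3.2,0]
    - [-3.6,0,3.2,0]
    - [-3.6,0,3.2,0]

```text
clock: 3.45
eef_pos: [0.4795, 0.017, 0.1442]
ee_rot: [0.002, -0.034, 0.999, -0.0]
contact_force: [0.2, 0.2, 0.5]
width: -0.0
finger_force: 0.0
```

```bash
cat > t.py <<'E'
from h import *
import sys
a=cam('side');s=arm.state();print(s['clock'],np.round(s['eef_pos'],4),np.round(s['contact_force'],1))
if len(sys.argv)>1:
    cv2.imwrite('pics/'+sys.argv[1],cv2.resize(a[0][130:220,335:425],(600,600),interpolation=cv2.INTER_CUBIC)[:,:,::-1])
E
python3 t.py g.png
```

```text
3.5 [0.4776 0.0166 0.1438] [-0.1 -1.1  0.1]
```

View pics/g.png

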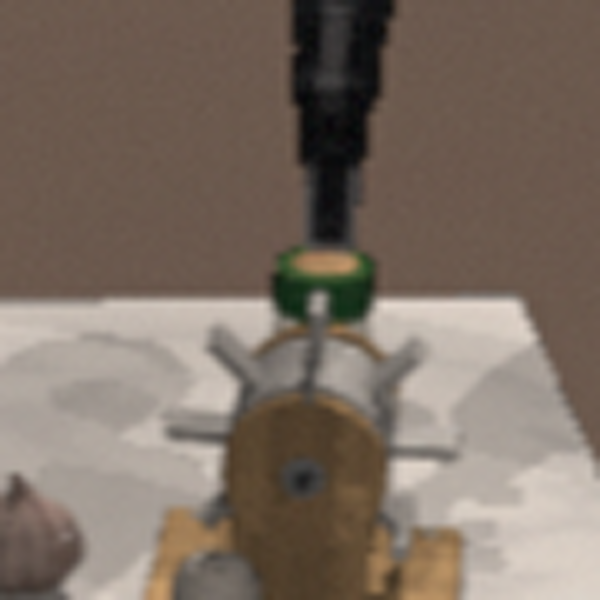

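Request:
step_arm:
  rows:
    - [2.6,0,0,0]
    - [2.6,0,0,0]
    - [2.6,0,1.5,0]
    - [2.6,0,2.7,0]
    - [2.6,0,2.7,0]

```text
clock: 3.92
eef_pos: [0.448, 0.0145, 0.1147]
ee_rot: [-0.002, -0.034, 0.999, -0.0]
contact_force: [-0.8, 0.3, 0.7]
width: 0.0001
finger_force: 0.0
```

Request:
step_arm:
  rows:
    - [-0.8,0,0,0]
    - [-1.4,0,0,0]
    - [-2,0,0,0]
    - [-2.4,0,0,0]
    - [-2.8,0,0,0]

```text
clock: 4.33
eef_pos: [0.4789, 0.0166, 0.116]
ee_rot: [0.0, -0.034, 0.999, 0.0]
contact_force: [-1.2, 0.2, 1.0]
width: 0.0001
finger_force: 0.6
```

Request:
step_arm:
  rows:
    - [-0.6,0,0,0]
    - [-1.2,0,0,0]
    - [-1.7,0,0,0]
    - [-2.2,0,0,0]
    - [-2.2,0,0,0]

```text
clock: 4.75
eef_pos: [0.5018, 0.0182, 0.1158]
ee_rot: [0.001, -0.034, 0.999, -0.0]
contact_force: [-0.3, 0.4, -0.6]
width: 0.0
finger_force: 0.0
```

```bash
python3 t.py i.png
```

```text
4.8 [0.501  0.0181 0.1157] [-0.2 -0.2 -0.4]
```

View pics/i.png

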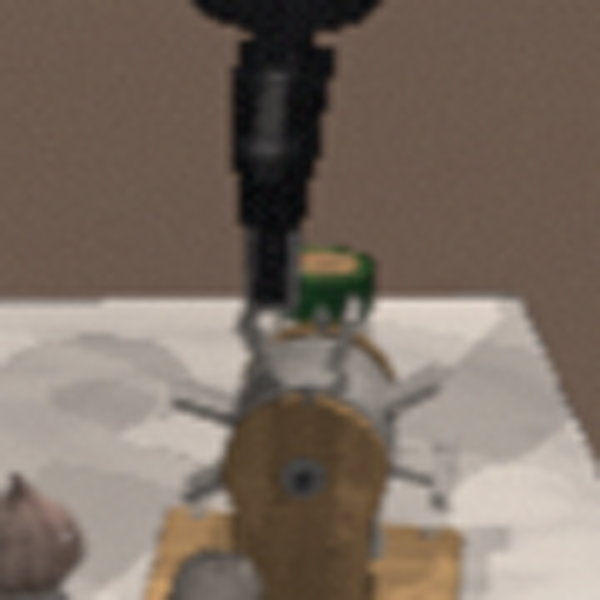

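Request:
step_arm:
  rows:
    - [0,0,0,0]
    - [0,0,0,0]
    - [0,0,0,0]

```text
clock: 5.05
eef_pos: [0.4998, 0.018, 0.1156]
ee_rot: [-0.0, -0.034, 0.999, 0.0]
contact_force: [0.4, 0.3, 0.5]
width: -0.0002
finger_force: 0.0
```

```bash
cat > cmp.py <<'E'
from h import *
a=cam('side');s=arm.state();print(s['clock'],np.round(s['eef_pos'],4),np.round(s['contact_force'],1))
A=a[0][130:220,335:425][:,:,::-1].astype(int)
for n in('g','i'):
    G=cv2.resize(cv2.imread(f'pics/{n}.png'),(90,90),interpolation=cv2.INTER_AREA).astype(int)
    D=np.abs(A-G).sum(2)
    print(n,'left',D[48:78,24:34].mean().round(1),'right',D[48:84,57:70].mean().round(1),'top',D[42:60,34:57].mean().round(1),'base',D[76:,45:].mean().round(1))
E
python3 cmp.py
```

```text
5.1 [0.4999 0.018  0.1156] [ 0.5  0.9 -0.3]
g left 20.9 right 34.0 top 36.4 base 11.3
i left 72.8 right 45.6 top 65.1 base 14.5
```

Request:
step_arm:
  rows:
    - [0,0,-3,0]
    - [0,0,-3,0]
    - [2,0,-3,0]
    - [4.3,0,-3,0]
    - [4.3,0,-3,0]

```text
clock: 5.52
eef_pos: [0.4529, 0.0144, 0.145]
ee_rot: [-0.002, -0.034, 0.999, 0.0]
contact_force: [-0.1, -0.2, -0.2]
width: -0.0001
finger_force: 0.0
```

Request:
step_arm:
  rows:
    - [0,0,0,0]
    - [0,0,1.5,0]
    - [0,0,3,0]
    - [0,0,3,0]

```text
clock: 5.85
eef_pos: [0.4567, 0.0152, 0.1139]
ee_rot: [-0.001, -0.034, 0.999, -0.0]
contact_force: [0.3, -0.4, -0.1]
width: -0.0002
finger_force: 0.0
```

```bash
python3 cmp.py
```

```text
5.9 [0.4571 0.015  0.1149] [-0.2 -0.5 -0.4]
g left 5.6 right 22.2 top 21.1 base 14.0
i left 80.5 right 66.4 top 89.4 base 21.1
```

Resting two clicks short. Second push.

Request:
step_arm:
  rows:
    - [-0.6,0,0,0]
    - [-1.2,0,0,0]
    - [-1.7,0,0,0]
    - [-2.2,0,0,0]
    - [-2.6,0,0,0]

```text
clock: 6.32
eef_pos: [0.4837, 0.0169, 0.1157]
ee_rot: [-0.0, -0.034, 0.999, 0.0]
contact_force: [-2.3, -0.4, -0.5]
width: -0.0001
finger_force: 0.8
```

Request:
step_arm:
  rows:
    - [-0.4,0,0,0]
    - [-0.8,0,0,0]
    - [-1.2,0,0,0]
    - [-1.6,0,0,0]
    - [-1.7,0,0,0]

```text
clock: 6.73
eef_pos: [0.5014, 0.0182, 0.1159]
ee_rot: [0.001, -0.034, 0.999, -0.0]
contact_force: [0.7, -0.1, 0.5]
width: -0.0001
finger_force: 0.0
```

Request:
step_arm:
  rows:
    - [0,0,0,0]
    - [0,0,0,0]
    - [0,0,0,0]
    - [0,0,0,0]
    - [0,0,0,0]

```text
clock: 7.15
eef_pos: [0.4999, 0.018, 0.1156]
ee_rot: [-0.0, -0.034, 0.999, 0.0]
contact_force: [-0.4, -0.9, -0.0]
width: 0.0001
finger_force: 0.0
```

```bash
python3 cmp.py
```

```text
7.2 [0.4999 0.018  0.1156] [ 0.4 -1.1  0.7]
g left 7.0 right 28.4 top 26.5 base 9.1
i left 79.7 right 47.0 top 67.6 base 16.4
```

Request:
step_arm:
  rows:
    - [0,0,-3.5,0]
    - [0,0,-3.5,0]
    - [2,0,-3.5,0]
    - [4,0,-3.5,0]
    - [4,0,-3.5,0]

```text
clock: 7.62
eef_pos: [0.4566, 0.0147, 0.1502]
ee_rot: [-0.002, -0.034, 0.999, 0.0]
contact_force: [-0.4, -1.2, 0.2]
width: 0.0001
finger_force: 0.0
```

```bash
python3 t.py j.png; python3 cmp.py
```

```text
7.6667 [0.4586 0.0152 0.1506] [ 0.7 -1.   0.2]
7.7167 [0.4601 0.0154 0.1509] [ 0.6  0.1 -0. ]
g left 6.0 right 24.4 top 8.9 base 8.7
i left 82.0 right 65.1 top 82.5 base 17.3
```

View pics/j.png

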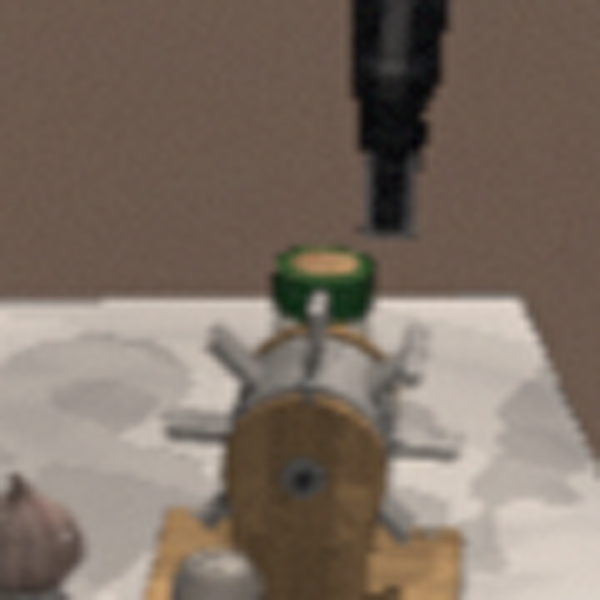

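Request:
step_arm:
  rows:
    - [0,0,1.5,0]
    - [0,0,3.4,0]
    - [0,0,3.4,0]
    - [-0.6,0,3.4,0]
    - [-1.2,0,3.4,0]

```text
clock: 8.13
eef_pos: [0.4732, 0.0161, 0.1171]
ee_rot: [0.0, -0.034, 0.999, -0.0]
contact_force: [-0.8, -0.1, 0.0]
width: -0.0004
finger_force: 0.6
```

Request:
step_arm:
  rows:
    - [-0.4,0,0,0]
    - [-0.8,0,0,0]
    - [-1.2,0,0,0]
    - [-1.6,0,0,0]
    - [-2.0,0,0,0]

```text
clock: 8.55
eef_pos: [0.4928, 0.0175, 0.1169]
ee_rot: [0.0, -0.034, 0.999, 0.0]
contact_force: [0.5, -0.4, -0.1]
width: -0.0002
finger_force: 0.0
```

Request:
step_arm:
  rows:
    - [-0.4,0,0,0]
    - [-0.8,0,0,0]
    - [-0.8,0,0,0]
    - [-0.8,0,0,0]

```text
clock: 8.88
eef_pos: [0.5005, 0.018, 0.1167]
ee_rot: [0.0, -0.034, 0.999, -0.0]
contact_force: [-0.9, 0.3, 0.1]
width: 0.0003
finger_force: 0.0
```

```bash
python3 cmp.py
```

```text
8.9333 [0.5001 0.018  0.1166] [ 0.1 -1.  -0.3]
g left 59.9 right 57.2 top 77.2 base 16.8
i left 41.1 right 28.9 top 53.7 base 10.1
```

Request:
step_arm:
  rows:
    - [0,0,0,0]
    - [0,0,0,0]
    - [0,0,0,0]

```text
clock: 9.18
eef_pos: [0.4999, 0.018, 0.1166]
ee_rot: [-0.0, -0.034, 0.999, 0.0]
contact_force: [0.3, 0.1, -0.6]
width: 0.0001
finger_force: 0.0
```

```bash
python3 cmp.py; python3 t.py k.png
```

```text
9.2333 [0.5    0.018  0.1166] [-0.3  0.5  0.6]
g left 6.8 right 22.0 top 32.2 base 8.6
i left 79.3 right 48.0 top 79.1 base 16.2
9.2833 [0.5    0.018  0.1166] [-1.1 -0.3  0.6]
```

View pics/k.png

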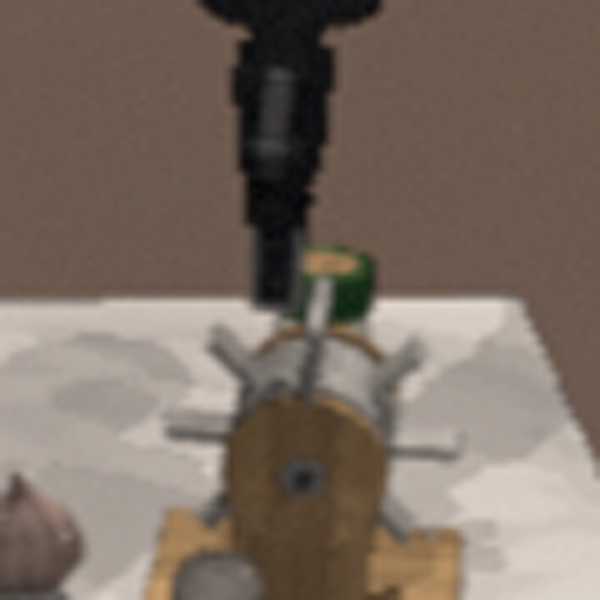

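The T tooth, with its bar end at about (325, 290), stands straight up and the finger is clear in front of it. Lifting away.

Request:
step_arm:
  rows:
    - [-0.4,0,-1,0]
    - [-0.4,0,-4,0]
    - [-0.4,0,-8,0]
    - [-0.4,0,-8,0]
    - [-0.4,0,-8,0]

```text
clock: 9.7
eef_pos: [0.5057, 0.0186, 0.1987]
ee_rot: [0.002, -0.034, 0.999, 0.001]
contact_force: [-0.0, -0.1, -0.6]
width: -0.0001
finger_force: 0.0
```

Request:
step_arm:
  rows:
    - [0,0,0,0]
    - [0,0,0,0]
    - [0,0,0,0]
    - [0,0,0,0]

```text
clock: 10.03
eef_pos: [0.5034, 0.0182, 0.1956]
ee_rot: [-0.001, -0.034, 0.999, -0.0]
contact_force: [0.4, 0.8, -0.2]
width: -0.0002
finger_force: 0.0
```

```bash
python3 cmp.py; python3 -c "
from plant import arm;print(arm.finish_job())"
```

```text
10.0833 [0.5035 0.0182 0.1958] [0.4 0.2 0.1]
g left 5.4 right 21.3 top 18.5 base 7.9
i left 81.7 right 57.3 top 93.5 base 16.6
the job is handed in; nothing more can be done
None
```

I clicked the wheel forward three times, letting it settle after each click; the T tooth now stands straight up, the counter showed no movement in the camera images, the arm is clear of everything, and the job was handed in at about 10 s (no verdict was returned).

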